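# Load the second bottle rack in reverse order

## Robot

A 6-joint arm with a two-finger parallel gripper is mounted at the origin on a cart in front of the work surface, level with it; the furniture and walls round the work are solid. World frame = base frame: x ahead of the robot, y to its left, z up, the work surface at z = 0. Lengths are in m, angles in rad, forces in N, time in s.
With the tool pointing down it reaches from about 0.35 to 0.975 m from the base axis. Payload 7.1 kg.
Tool frame: the origin (TCP) lies at the very end of the fingers, on their centre line; the grasp point (between the pads) lies 19 mm behind it; z points along the fingers, y is the line along which they close (so a half turn about z gives the same grasp; the last joint's range is limited). The gripper opens to 88 mm and grips with 3 to 60 N. Pads are 20 mm wide; open, the fingers measure 115 mm over their backs; the gripper's body (75 mm by 178 mm) begins 61 mm behind the grasp point.
Start: joints at [1.319, 0.423, 1.63, -0, 1.089, -0.019], TCP at [0.144, 0.608, 0.223] pointing down, gripper open.
Joint ranges: [-3, 3], [-0.9, 2.11], [0.09, 2.58], [-1.31, 4.45], [0.11, 2.69], [-2.54, 2.54]. Speed limits (rad/s): [2.39, 2.39, 3.01, 3.14, 3.14, 3.14].

## Interface

Orientations are given as a unit quaternion [x, y, z, w].
In Python, from station import arm gives the robot as it stands.
- The arm moves only by the tool apply_moves, never from a script. Its argument "series" is a list of rows, each a list of 7 numbers: the finger opening in mm, from 0 to 87.8, then the shift along the tool's x, y, z in mm, then the turn, a rotation vector about the tool's x, y, z in degrees. In form: [[jaw, x, y, z, wx, wy, wz], ...]. A call has 1 to 8 rows; each row shifts and turns the commanded pose from where the row before left it, along the tool's axes as they then stand; what a row does not reach is not made up. A row lasts 1/12 s, in which the tool goes at most 41.7 mm and 7.16 degrees, less where a joint would pass 70% of its speed; a pose out of reach is approached as far as the arm can. A call with a gripper value outside its range is refused whole. The fingers move at their own pace and stop on an object; "grip_force" is the grip in N (left out, the last holds). Time passes only in rows, so rows that do not move let the fingers close. It gives the time, the measured TCP pose, the force, the opening and the grip force at its end, in the units of the state.
- arm.read_state(): the state, without advancing time (a new reading comes with each control period).
- arm.read_camera(name): name is "scene" or "top" or "wrist"; returns the picture (400x640x3 uint8, red, green, blue); there is no depth.
- arm.get_calibration(name): a dict with "K" (3x3 intrinsics, pixels), "pose" (4x4, takes a point from camera to world coordinates). Camera axes: x right, y down, z forward; pixel columns grow to the right and rows downward; lengths in m; the calibration is good to about 2 mm. A picture is of the moment at which its call begins: read the wrist's pose just before it. get_calibration takes no time and is no camera call; for the wrist camera it gives the pose at the moment of the call.
- arm.sign_off(): hands the job in; it is judged then, once.
The state is a dict: "time_s": time; "q": joint angles; "joint_vel": joint speeds; "joint_torque": joint torques, N m; "tool_pos": TCP position; "eef_rot": TCP orientation; "wrist_force": force on the tool from outside, world axes, zero at the start; "ft_torque": the same for the moment, N m; "finger_gap": opening from 0.0 (shut) to 1.0 (fully open); "gripper_force": force on a finger pad.
Only numpy, scipy, OpenCV 4.12 (cv2) and the standard library are available. Lean on these libraries where they do the work, as an engineer would, in place of code of your own. Each camera call takes 0.05 s, during which the arm holds its last target. There are 200 camera calls.

## Task

Move the four bottles from the full rack into the empty rack in reverse order: the bottle now at the left end goes on the seat at the right end, the next one on the seat beside it, and so on, so that the bottle now at the right end finishes at the left end (left and right as the robot sees them). Stand each bottle upright and centred on its ringed seat, and let none tip over on the way.

Things in the scene. Friction and masses are not known exactly. Their poses are not given: they have to be found in the camera images.
- bottle_blue: Loose clear laboratory bottle with a blue ribbed screw cap: body 80 mm across, 151 mm tall in all, about 0.4 kg. The cap is 46 mm across and is the topmost 28 mm; grip it there from above. Origin: centre of the underside; z up. Any turn about z is fine.
- bottle_amber: Loose brown (amber) laboratory bottle with a black screw cap: body 66 mm across, 124 mm tall in all, about 0.3 kg. The cap is 38 mm across and is the topmost 22 mm; grip it there from above. Origin: centre of the underside; z up. Any turn about z is fine.
- bottle_small: Loose clear laboratory bottle with a white screw cap, the smaller of the two white-capped bottles: body 59 mm across, 111 mm tall in all, about 0.15 kg. The cap is 34 mm across and is the topmost 20 mm; grip it there from above. Origin: centre of the underside; z up. Any turn about z is fine.
- bottle_large: Loose clear laboratory bottle with a white screw cap, the larger of the two white-capped bottles: body 87 mm across, 164 mm tall in all, about 0.4 kg. The cap is 50 mm across and is the topmost 30 mm; grip it there from above. Origin: centre of the underside; z up. Any turn about z is fine.
- pad_blue: Fixed square cork pad, 94 x 94 x 4 mm, in the full rack, under the bottle_blue at the start; it stays there and so marks that bottle's first place in the row. Origin: centre of its underside, 8 mm above the worktop (pad top 12 mm above the worktop).
- pad_amber: Fixed square cork pad, 94 x 94 x 4 mm, in the full rack, under the bottle_amber at the start; it stays there and so marks that bottle's first place in the row. Origin: centre of its underside, 8 mm above the worktop (pad top 12 mm above the worktop).
- pad_small: Fixed square cork pad, 94 x 94 x 4 mm, in the full rack, under the bottle_small at the start; it stays there and so marks that bottle's first place in the row. Origin: centre of its underside, 8 mm above the worktop (pad top 12 mm above the worktop).
- pad_large: Fixed square cork pad, 94 x 94 x 4 mm, in the full rack, under the bottle_large at the start; it stays there and so marks that bottle's first place in the row. Origin: centre of its underside, 8 mm above the worktop (pad top 12 mm above the worktop).
- full_rack: Fixed white tray with grey rim that holds the bottles at the start, 126 (x) x 410 (y) mm, base 8 mm thick, rim 5 mm thick, 18 mm high in all. Origin: centre of underside, on the worktop. y runs along the row, to the robot's left (within 9 degrees of world y), x away, z up. Places at x = 0, y = -150, -50, 50, 150 mm, each with a pad and a bottle, their order shuffled.
- empty_rack: Fixed tray of the same make and size (rim 18 mm high), empty, left or right of the full one. Origin: centre of underside, on the worktop. y runs along the row, to the robot's left (within 9 degrees of world y), x away, z up. Seats at x = 0, y = -150, -50, 50, 150 mm, each marked by a dark ring 91 mm across (a mere marking); bottles stand inside it on the base, 8 mm above the origin.
Things that resemble listed ones, but are neither listed nor needed, are in the scene too. What is shaped like the bottle_amber but green is not meant.

How it is judged:
At the end, for the whole second after the job is handed in: Each bottle stands on the empty rack's seat that mirrors its first place (place y -> seat -y), centre within 12 mm of the seat's centre along x and y, underside within 4 mm of the base top, upright within 0.08 rad, released and at rest (((y of pad_blue in the frame of full_rack between -0.17 and -0.13 m and y of bottle_blue in the frame of empty_rack between 0.138 and 0.162 m) or (y of pad_blue in the frame of full_rack between -0.07 and -0.03 m and y of bottle_blue in the frame of empty_rack between 0.038 and 0.062 m) or (y of pad_blue in the frame of full_rack between 0.03 and 0.07 m and y of bottle_blue in the frame of empty_rack between -0.062 and -0.038 m) or (y of pad_blue in the frame of full_rack between 0.13 and 0.17 m and y of bottle_blue in the frame of empty_rack between -0.162 and -0.138 m)) and x of bottle_blue in the frame of empty_rack between -0.012 and 0.012 m and z of bottle_blue in the frame of empty_rack between 0.004 and 0.012 m and angle between each of bottle_blue, bottle_amber, bottle_small, bottle_large's own z axis and vertical below 0.08 rad and linear speed of each of bottle_blue, bottle_amber, bottle_small, bottle_large below 0.02 m/s and angular speed of each of bottle_blue, bottle_amber, bottle_small, bottle_large below 0.6 rad/s and ((y of pad_amber in the frame of full_rack between -0.17 and -0.13 m and y of bottle_amber in the frame of empty_rack between 0.138 and 0.162 m) or (y of pad_amber in the frame of full_rack between -0.07 and -0.03 m and y of bottle_amber in the frame of empty_rack between 0.038 and 0.062 m) or (y of pad_amber in the frame of full_rack between 0.03 and 0.07 m and y of bottle_amber in the frame of empty_rack between -0.062 and -0.038 m) or (y of pad_amber in the frame of full_rack between 0.13 and 0.17 m and y of bottle_amber in the frame of empty_rack between -0.162 and -0.138 m)) and x of bottle_amber in the frame of empty_rack between -0.012 and 0.012 m and z of bottle_amber in the frame of empty_rack between 0.004 and 0.012 m and ((y of pad_small in the frame of full_rack between -0.17 and -0.13 m and y of bottle_small in the frame of empty_rack between 0.138 and 0.162 m) or (y of pad_small in the frame of full_rack between -0.07 and -0.03 m and y of bottle_small in the frame of empty_rack between 0.038 and 0.062 m) or (y of pad_small in the frame of full_rack between 0.03 and 0.07 m and y of bottle_small in the frame of empty_rack between -0.062 and -0.038 m) or (y of pad_small in the frame of full_rack between 0.13 and 0.17 m and y of bottle_small in the frame of empty_rack between -0.162 and -0.138 m)) and x of bottle_small in the frame of empty_rack between -0.012 and 0.012 m and z of bottle_small in the frame of empty_rack between 0.004 and 0.012 m and ((y of pad_large in the frame of full_rack between -0.17 and -0.13 m and y of bottle_large in the frame of empty_rack between 0.138 and 0.162 m) or (y of pad_large in the frame of full_rack between -0.07 and -0.03 m and y of bottle_large in the frame of empty_rack between 0.038 and 0.062 m) or (y of pad_large in the frame of full_rack between 0.03 and 0.07 m and y of bottle_large in the frame of empty_rack between -0.062 and -0.038 m) or (y of pad_large in the frame of full_rack between 0.13 and 0.17 m and y of bottle_large in the frame of empty_rack between -0.162 and -0.138 m)) and x of bottle_large in the frame of empty_rack between -0.012 and 0.012 m and z of bottle_large in the frame of empty_rack between 0.004 and 0.012 m); the robot touches nothing.
It fails at once if a bottle is tipped over (more than 0.6 rad from upright) (angle between any of bottle_blue, bottle_amber, bottle_small, bottle_large's own z axis and vertical above 0.6 rad).
It also fails if it takes over 112 s, if anything falls off the work surface, if the arm or the gripper's body presses on something with over 40 N, if the wrist force passes 120 N, or if a joint passes its speed limit or range.

## Working session

There is one attempt and no reset: what is moved stays moved. The work goes in short steps, Python scripts to look and compute and a tool call to move; the robot and the scene stay as the last step left them, time stands still between calls to the robot, and variables do not carry over. Pictures are saved under pics/ and viewed, at most 14 in all, crops included, and the job is handed in when it is done.

Besides the shell and the picture viewer there is one more tool, called after ">>>" by a JSON object that holds its "op" and its "data". apply_moves: Moves the arm, as the interface text tells. Its arguments: {"type":"object","properties":{"series":{"type":"array","items":{"type":"array","items":{"type":"number"}}},"grip_force":{"type":"number"}},"required":["series"]}

```bash
ls; mkdir -p pics
python3 - <<'E'
from station import arm
import cv2,numpy as np
np.set_printoptions(precision=4,suppress=True)
for n in ("scene","top"):
    im=arm.read_camera(n); cv2.imwrite(f"pics/{n}0.png",im[...,::-1]); c=arm.get_calibration(n); print(n,c["K"],c["pose"])
s=arm.read_state(); print(s)
E
```

```text
pics
scene [[511.1772   0.     325.1987]
 [  0.     511.1772 196.6131]
 [  0.       0.       1.    ]] [[ 0.7468 -0.4571  0.483  -0.128 ]
 [-0.6648 -0.5323  0.5241 -0.8326]
 [ 0.0175 -0.7125 -0.7014  1.194 ]
 [ 0.      0.      0.      1.    ]]
top [[446.4552   0.     315.1906]
 [  0.     446.4552 203.6588]
 [  0.       0.       1.    ]] [[ 0.0267 -0.9949  0.0973  0.5181]
 [-0.9996 -0.0268  0.0008 -0.0111]
 [ 0.0018 -0.0973 -0.9953  1.309 ]
 [ 0.      0.      0.      1.    ]]
{'time_s': 0.1, 'q': array([ 1.319 ,  0.4238,  1.6306, -0.0001,  1.0886, -0.019 ]), 'joint_vel': array([ 0.0007, -0.0015, -0.0016, -0.0005,  0.0003,  0.0001]), 'joint_torque': array([ -0.0001, -54.5608, -27.4325,   0.0646,   0.0188,  -0.0001]), 'tool_pos': array([0.144 , 0.6077, 0.222 ]), 'eef_rot': array([ 0.1161,  0.9932, -0.0007, -0.0001]), 'wrist_force': array([-0.6775,  0.4859, -1.1225]), 'ft_torque': array([0.0033, 0.022 , 0.0136]), 'gripper_force': 0.0, 'finger_gap': 1.004620208594819}
```

View pics/top0.png

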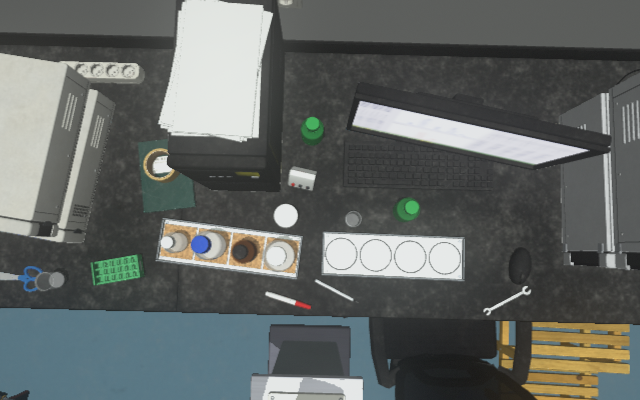

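View pics/scene0.png

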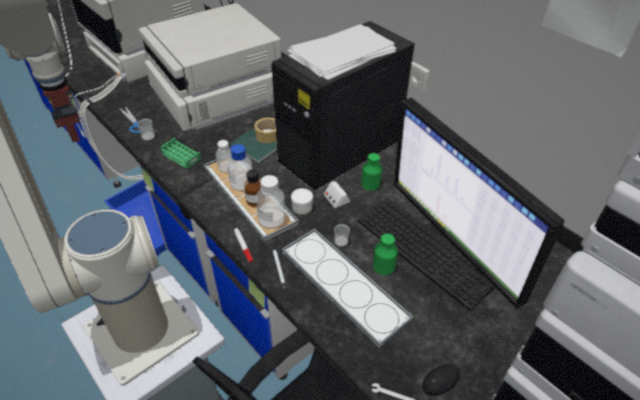

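The top view shows the full rack with, left to right, small (167,242), blue (201,244), amber (242,252) and large (276,255). The empty rack is to its right, with rings at x≈341, 376, 410 and 445, row ≈256. The scene view confirms the order. The two green bottles and the loose white cap are distractors.

```bash
cat > h.py <<'E'
from station import arm
import cv2,numpy as np
np.set_printoptions(precision=4,suppress=True)
def ray(cal,uv,z):
    K,T=np.array(cal["K"]),np.array(cal["pose"])
    d=T[:3,:3]@np.linalg.solve(K,[uv[0],uv[1],1.]); o=T[:3,3]
    return o+d*(z-o[2])/d[2]
def proj(cal,p):
    K,T=np.array(cal["K"]),np.array(cal["pose"])
    c=K@(T[:3,:3].T@(np.array(p)-T[:3,3])); return c[:2]/c[2]
E
python3 - <<'E'
from h import *
im=cv2.imread("pics/top0.png"); cal=arm.get_calibration("top")
g=cv2.cvtColor(im,cv2.COLOR_BGR2GRAY)
S=4; x0,y0,x1,y1=320,230,470,285
G=cv2.resize(g[y0:y1,x0:x1],None,fx=S,fy=S,interpolation=cv2.INTER_CUBIC)
for th in (150,175):
    cs,h=cv2.findContours((G>th).astype(np.uint8),cv2.RETR_CCOMP,cv2.CHAIN_APPROX_NONE)
    for c in cs:
        a=cv2.contourArea(c)/S/S
        if a>300:
            (cx,cy),r=cv2.minEnclosingCircle(c); m=cv2.moments(c); u=(m['m10']/m['m00'])/S+x0-.375; v=(m['m01']/m['m00'])/S+y0-.375
            b=cv2.boxPoints(cv2.minAreaRect(c))/S+[x0,y0]
            print(th,round(a),u,v,ray(cal,(u,v),.008)[:2]*1e3, [ray(cal,q,.018)[:2]*1e3 for q in b] if a>1500 else r/S)
c=cv2.resize(im[212:284,150:310],None,fx=5,fy=5,interpolation=cv2.INTER_CUBIC); cv2.imwrite("pics/crop1.png",c)
sc=cv2.imread("pics/scene0.png")[130:240,195:315]; cv2.imwrite("pics/crop2.png",cv2.resize(sc,None,fx=5,fy=5,interpolation=cv2.INTER_CUBIC))
E
```

```text
150 5671 392.2220147403224 255.5661994305919 [ 500.3419 -237.1175] [array([441.6895, -33.9808]), array([563.4266, -36.4525]), array([ 556.0299, -440.754 ]), array([ 434.4578, -434.5739])]
175 5497 392.5461886488535 255.61676662876636 [ 500.2215 -238.0576] [array([443.9409, -35.8126]), array([560.9662, -37.8395]), array([ 554.8563, -439.6175]), array([ 437.9669, -434.0465])]
```

View pics/crop1.png

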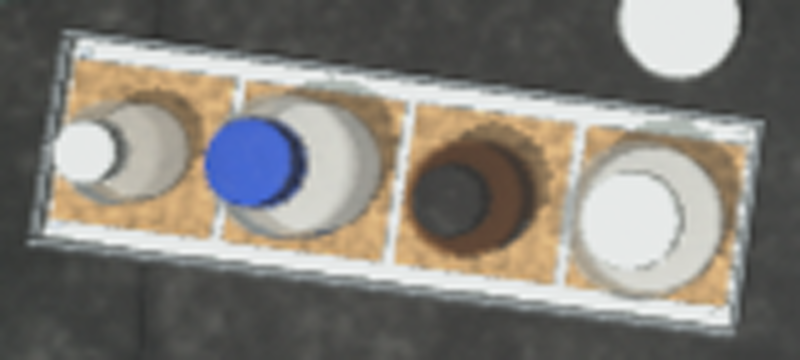

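View pics/crop2.png

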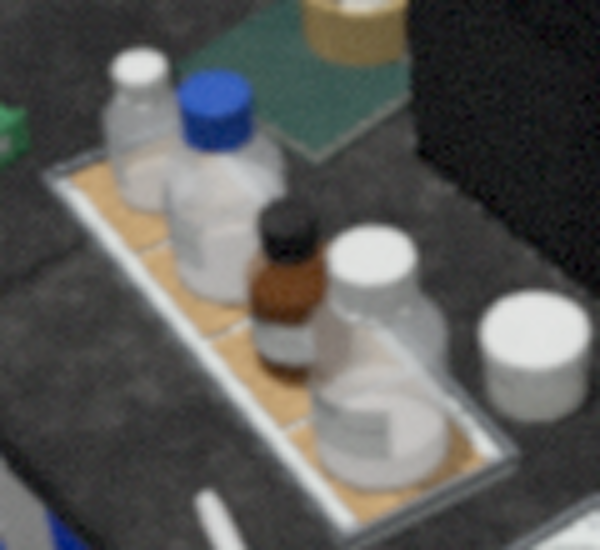

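Crop1 shows the cap-top circles, in crop pixels at scale 5: small (85,152), blue (252,161), amber (450,200), large (630,220). The outer rack corners are about (65,32), (763,121), (735,333) and (30,243). Crop2 shows all four bottles upright on their pads, in the same order.

Run:
```python
from h import *
im=cv2.imread("pics/top0.png"); cal=arm.get_calibration("top"); st=arm.get_calibration("scene")
f=lambda p,o=(150,212),s=5:((p[0]+.5)/s-.5+o[0],(p[1]+.5)/s-.5+o[1])
R=np.array([ray(cal,f(p),.018)[:2] for p in [(65,32),(763,121),(735,333),(30,243)]])
c=R.mean(0); ax=(R[0]+R[3]-R[1]-R[2])/2; print("full centre",c,"size",np.linalg.norm(ax),np.linalg.norm((R[0]+R[1]-R[2]-R[3])/2)); u=ax/np.linalg.norm(ax); print("yaw",np.degrees(np.arctan2(-u[0],u[1])))
sc={"small":(140,65),"blue":(217,90),"amber":(290,215),"large":(371,254)}
for (n,p,H,y) in [("small",(85,152),.111,.15),("blue",(252,161),.151,.05),("amber",(450,200),.124,-.05),("large",(630,220),.164,-.15)]:
    P=ray(cal,f(p),.012+H); print(n,P,"pad",c+u*y,"scene px cap",(proj(st,P)-[195,130])*5,sc[n])
g=cv2.cvtColor(im,cv2.COLOR_BGR2GRAY); S=6;x0,y0=320,230
G=cv2.resize(g[y0:285,x0:470],None,fx=S,fy=S,interpolation=cv2.INTER_CUBIC)
C=cv2.HoughCircles(G,cv2.HOUGH_GRADIENT,1,150,param1=80,param2=15,minRadius=80,maxRadius=105)
for q in sorted(C[0],key=lambda q:q[0]):
    print(ray(cal,f(q,(x0,y0),S),.008)[:2],q[2]/S*2.9)
```

```text
full centre [0.5097 0.2339] size 0.40761162552245905 0.12211076154207287
yaw -5.688488257232563
small [0.5216 0.38   0.123 ] pad [0.5246 0.3832] scene px cap [140.5012  63.5479] (140, 65)
blue [0.5192 0.2813 0.163 ] pad [0.5147 0.2836] scene px cap [216.8191  89.7725] (217, 90)
amber [0.5017 0.1838 0.136 ] pad [0.5048 0.1841] scene px cap [288.6721 211.5959] (290, 215)
large [0.4947 0.086  0.176 ] pad [0.4949 0.0846] scene px cap [371.8873 250.5841] (371, 254)
[ 0.5024 -0.0901] 45.433334
[ 0.5007 -0.1877] 43.645
[ 0.4995 -0.2881] 44.08
[ 0.4965 -0.3895] 46.20667
```

Measurements agree: both racks come out at about 408 × 122 mm, the seat spacing is 100 mm, and the cap points reproject to within 4 crop px (under 1 image px) in the scene view. The target tool attitude is tool x = world y, tool y = world x and z down, which takes a +76.6° turn about tool z.

>>> {"op": "apply_moves", "data": {"series": [[75, 0, 0, 0, 0, 0, 7], [75, 0, 0, 0, 0, 0, 7], [75, 0, 0, 0, 0, 0, 7], [75, 0, 0, 0, 0, 0, 7], [75, 0, 0, 0, 0, 0, 7], [75, 0, 0, 0, 0, 0, 7], [75, 0, 0, 0, 0, 0, 7], [75, 0, 0, 0, 0, 0, 7]], "grip_force": 25}}

```text
time_s: 0.77
tool_pos: [0.1441, 0.6078, 0.2222]
eef_rot: [0.571, 0.821, -0.0, 0.0]
wrist_force: [0.9, -0.7, -0.8]
finger_gap: 0.856
gripper_force: 0.0
```

>>> {"op": "apply_moves", "data": {"series": [[75, 0, 0, 0, 0, 0, 7], [75, 0, 0, 0, 0, 0, 7], [75, 0, 0, 0, 0, 0, 6.6], [75, 0, 0, 0, 0, 0, 0]]}}

```text
time_s: 1.1
tool_pos: [0.1441, 0.6078, 0.2222]
eef_rot: [0.708, 0.706, -0.0, 0.0]
wrist_force: [0.3, 0.6, 0.2]
finger_gap: 0.851
gripper_force: 0.0
```

```bash
cat > st.py <<'E'
from h import *
from scipy.spatial.transform import Rotation as R
s=arm.read_state(); M=R.from_quat(s["eef_rot"]).as_matrix()
print(s["time_s"],"pos",s["tool_pos"]*1e3,"gap",s["finger_gap"]*87.8,"gf",s["gripper_force"],"F",s["wrist_force"],"q",s["q"]);print(M)
E
python3 st.py
```

```text
1.1 pos [144.1125 607.8115 222.2216] gap 74.70090059769741 gf 0.0 F [0.3111 0.554  0.1907] q [ 1.3189  0.4235  1.6304 -0.      1.0886  1.322 ]
[[ 0.0031  1.     -0.0002]
 [ 1.     -0.0031 -0.0009]
 [-0.0009 -0.0002 -1.    ]]
```

>>> {"op": "apply_moves", "data": {"series": [[75, -19, 31.6, 0, 0, 0, 0], [75, -19, 31.6, 0, 0, 0, 0], [75, -19, 31.6, 0, 0, 0, 0], [75, -19, 31.6, 0, 0, 0, 0], [75, -19, 31.6, 0, 0, 0, 0], [75, -19, 31.6, 0, 0, 0, 0], [75, -19, 31.6, 0, 0, 0, 0], [75, -19, 31.6, 0, 0, 0, 0]]}}

```text
time_s: 1.77
tool_pos: [0.3984, 0.4551, 0.2225]
eef_rot: [0.705, 0.709, -0.0, 0.0]
wrist_force: [0.6, 0.3, 0.2]
finger_gap: 0.854
gripper_force: 0.0
```

>>> {"op": "apply_moves", "data": {"series": [[75, -19, 31.6, 0, 0, 0, 0], [75, -19, 31.6, 0, 0, 0, 0], [75, -19, 31.6, 0, 0, 0, 0], [75, -18, 31.4, 0, 0, 0, 0], [75, 0, 0, 0, 0, 0, 0], [75, 0, 0, 0, 0, 0, 0]]}}

```text
time_s: 2.27
tool_pos: [0.5245, 0.3802, 0.2221]
eef_rot: [0.707, 0.707, -0.0, -0.0]
wrist_force: [-0.6, 1.0, 1.0]
finger_gap: 0.852
gripper_force: 0.0
```

```bash
python3 st.py
python3 - <<'E'
from h import *
cal=arm.get_calibration("wrist"); im=arm.read_camera("wrist"); im=np.ascontiguousarray(im[...,::-1]); cv2.imwrite("pics/w1.png",im)
print(cal["K"][0,0],cal["pose"]); print([proj(cal,p) for p in [(.522,.380,.123),(.519,.281,.163)]])
E
```

```text
2.2667 pos [524.5463 380.2419 222.143 ] gap 74.76631744924303 gf 0.0 F [-0.5869  0.9616  0.9658] q [0.6088 0.4574 1.5762 0.0002 1.1087 0.6078]
[[-0.0009  1.     -0.0006]
 [ 1.      0.0009 -0.0003]
 [-0.0003 -0.0006 -1.    ]]
297.2270286856944 [[ 1.      0.0016 -0.0006  0.5252]
 [ 0.0014 -0.9675 -0.253   0.4489]
 [-0.001   0.253  -0.9675  0.3843]
 [ 0.      0.      0.      1.    ]]
[array([322.8931, 200.0983]), array([319.0387, 322.7784])]
```

View pics/w1.png

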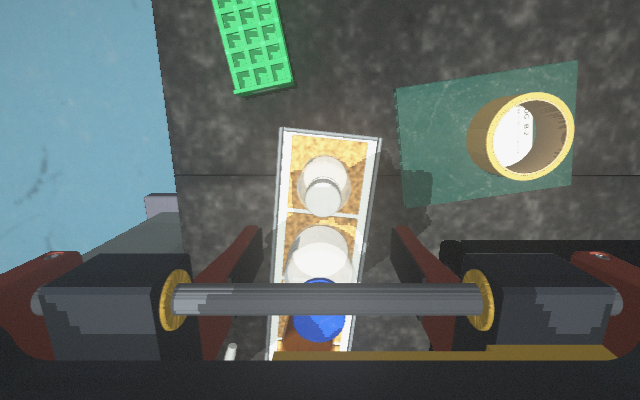

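The wrist view shows the small bottle's white cap centred at (322,197), against a predicted (323,200). That puts its y at about 0.3825, near the pad estimate, so I descend.

>>> {"op": "apply_moves", "data": {"series": [[70, 2, -2, 25, 0, 0, 0], [70, 0, 0, 30, 0, 0, 0], [70, 0, 0, 30, 0, 0, 0], [70, 0, 0, 25, 0, 0, 0], [70, 0, 0, 13, 0, 0, 0], [70, 0, 0, 0, 0, 0, 0], [0, 0, 0, 0, 0, 0, 0], [0, 0, 0, 0, 0, 0, 0]]}}

```text
time_s: 2.98
tool_pos: [0.5219, 0.3847, 0.1013]
eef_rot: [0.706, 0.708, 0.001, 0.0]
wrist_force: [0.5, -0.3, 0.1]
finger_gap: 0.686
gripper_force: 0.0
```

>>> {"op": "apply_moves", "data": {"series": [[0, 0, 0, 0, 0, 0, 0], [0, 0, 0, 0, 0, 0, 0], [0, 0, 0, 0, 0, 0, 0], [0, 0, 0, 0, 0, 0, 0], [0, 0, 0, 0, 0, 0, 0], [0, 0, 0, 0, 0, 0, 0]]}}

```text
time_s: 3.48
tool_pos: [0.5216, 0.3838, 0.1004]
eef_rot: [0.707, 0.707, 0.0, -0.0]
wrist_force: [-1.4, 0.1, 6.3]
finger_gap: 0.397
gripper_force: 23.9
```

>>> {"op": "apply_moves", "data": {"series": [[0, 0, 0, -15, 0, 0, 0], [0, 0, 0, -35, 0, 0, 0], [0, 0, 0, -40, 0, 0, 0], [0, 0, 0, -40, 0, 0, 0], [0, 0, 0, -40, 0, 0, 0], [0, 0, 0, -20, 0, 0, 0], [0, 0, 0, -10, 0, 0, 0], [0, -8, -1, 0, 0, 0, 0]]}}

```text
time_s: 4.15
tool_pos: [0.5213, 0.3767, 0.3018]
eef_rot: [0.706, 0.708, 0.002, 0.0]
wrist_force: [0.1, 0.1, -1.8]
finger_gap: 0.397
gripper_force: 22.4
```

```bash
python3 st.py
python3 - <<'E'
from h import *
im=arm.read_camera("scene"); cv2.imwrite("pics/s2.png",im[...,::-1][60:260,120:360])
E
```

```text
4.15 pos [521.2782 376.7283 301.7634] gap 34.88498119895933 gf 22.426273306409712 F [ 0.1395  0.1432 -1.8322] q [0.6072 0.3733 1.5157 0.0003 1.2482 0.6052]
[[-0.0018  1.      0.0035]
 [ 1.      0.0018  0.0027]
 [ 0.0027  0.0035 -1.    ]]
```

View pics/s2.png

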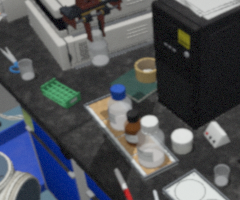

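The small bottle hangs upright in the gripper, at about (98,48) in the crop. Carrying it across now.

>>> {"op": "apply_moves", "data": {"series": [[0, -12, -1, 0, 0, 0, 0], [0, -22, -1, 0, 0, 0, 0], [0, -32, -1, 0, 0, 0, 0], [0, -38, -1, 0, 0, 0, 0], [0, -38, -1, 0, 0, 0, 0], [0, -38, -1, 0, 0, 0, 0], [0, -38, -1, 0, 0, 0, 0], [0, -38, -1, 0, 0, 0, 0]]}}

```text
time_s: 4.87
tool_pos: [0.5105, 0.1168, 0.297]
eef_rot: [0.707, 0.707, -0.002, -0.001]
wrist_force: [1.7, 0.1, -1.6]
finger_gap: 0.394
gripper_force: 22.4
```

>>> {"op": "apply_moves", "data": {"series": [[0, -38, -1, 0, 0, 0, 0], [0, -38, -1, 0, 0, 0, 0], [0, -38, -1, 0, 0, 0, 0], [0, -38, -1, 0, 0, 0, 0], [0, -38, -1, 0, 0, 0, 0], [0, -38, -1, 0, 0, 0, 0], [0, -38, -1, 0, 0, 0, 0], [0, -38, -1, 0, 0, 0, 0]]}}

```text
time_s: 5.53
tool_pos: [0.5025, -0.1863, 0.2971]
eef_rot: [0.707, 0.707, -0.001, -0.002]
wrist_force: [0.5, 0.5, -1.6]
finger_gap: 0.396
gripper_force: 22.4
```

>>> {"op": "apply_moves", "data": {"series": [[0, -38, -1, 0, 0, 0, 0], [0, -38, -1, 0, 0, 0, 0], [0, -38, -1, 0, 0, 0, 0], [0, -30, -1, 0, 0, 0, 0], [0, -20, -1, 0, 0, 0, 0], [0, -10, -1, 0, 0, 0, 0], [0, 0, 0, 0, 0, 0, 0], [0, 0, 0, 0, 0, 0, 0]]}}

```text
time_s: 6.2
tool_pos: [0.4981, -0.3577, 0.2979]
eef_rot: [0.707, 0.707, -0.0, -0.002]
wrist_force: [-0.8, 1.0, -1.6]
finger_gap: 0.396
gripper_force: 22.4
```

```bash
python3 st.py
python3 - <<'E'
from h import *
cal=arm.get_calibration("wrist");im=arm.read_camera("wrist"); cv2.imwrite("pics/w2.png",im[...,::-1])
for y,x in zip((-.088,-.188,-.288,-.388),(.5024,.5005,.4985,.4967)): print(proj(cal,(x,y,.008)))
E
```

```text
6.2 pos [ 498.0764 -357.7422  297.9368] gap 34.730200075959026 gf 22.43188098036626 F [-0.7874  1.0014 -1.6276] q [-0.6425  0.333   1.5829  0.0004  1.2291 -0.6428]
[[-0.0001  1.     -0.0025]
 [ 1.      0.0001  0.0024]
 [ 0.0024 -0.0025 -1.    ]]
[329.8738 -37.1018]
[328.2452  47.0357]
[326.7353 121.5361]
[325.5174 187.9655]
```

View pics/w2.png

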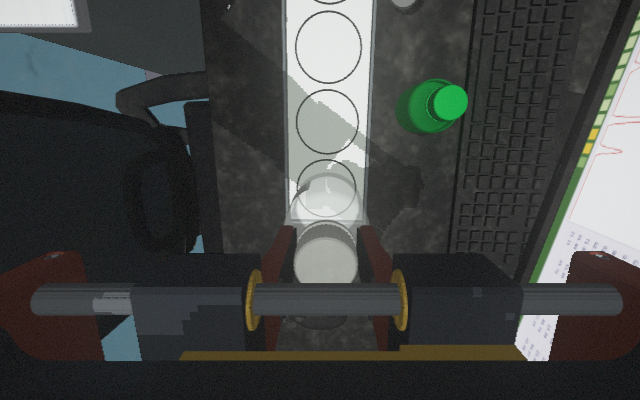

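The ring centres appear at (328,47), (327,121) and (326,188), matching the projected seats, so the seat estimates hold. Lowering onto the right-end seat.

>>> {"op": "apply_moves", "data": {"series": [[0, -10, -0.5, 10, 0, 0, 0], [0, -12, -0.5, 25, 0, 0, 0], [0, -7, -0.5, 35, 0, 0, 0], [0, 0, 0, 35, 0, 0, 0], [0, 0, 0, 35, 0, 0, 0], [0, 0, 0, 25, 0, 0, 0], [0, 0, 0, 15, 0, 0, 0], [0, 0, 0, 10, 0, 0, 0]]}}

```text
time_s: 6.92
tool_pos: [0.4967, -0.3857, 0.1067]
eef_rot: [0.706, 0.708, -0.0, -0.002]
wrist_force: [0.0, -0.8, -2.1]
finger_gap: 0.396
gripper_force: 22.4
```

>>> {"op": "apply_moves", "data": {"series": [[0, 0, 0, 5, 0, 0, 0], [0, 0, 0, 0, 0, 0, 0], [0, 0, 0, 0, 0, 0, 0]]}}

```text
time_s: 7.17
tool_pos: [0.4983, -0.3876, 0.1054]
eef_rot: [0.707, 0.708, 0.0, 0.001]
wrist_force: [0.2, -0.4, -1.5]
finger_gap: 0.396
gripper_force: 22.4
```

>>> {"op": "apply_moves", "data": {"series": [[0, 0, -1, 4, 0, 0, 0], [0, 0, 0, 4, 0, 0, 0], [0, 0, 0, 0, 0, 0, 0], [0, 0, 0, 0, 0, 0, 0]]}}

```text
time_s: 7.5
tool_pos: [0.4967, -0.3875, 0.0969]
eef_rot: [0.707, 0.707, 0.0, 0.0]
wrist_force: [-0.3, -0.7, -1.2]
finger_gap: 0.393
gripper_force: 22.4
```

>>> {"op": "apply_moves", "data": {"series": [[60, 0, 0, 0, 0, 0, 0], [60, 0, 0, 0, 0, 0, 0], [60, 0, 0, 0, 0, 0, 0], [60, 0, 0, 0, 0, 0, 0], [60, 0, 0, -10, 0, 0, 0], [70, 0, 0, -35, 0, 0, 0], [70, 0, 0, -40, 0, 0, 0], [70, 0, 0, -40, 0, 0, 0]]}}

```text
time_s: 8.17
tool_pos: [0.4963, -0.3871, 0.2232]
eef_rot: [0.707, 0.707, -0.0, -0.001]
wrist_force: [0.3, -1.3, -0.2]
finger_gap: 0.795
gripper_force: 0.0
```

>>> {"op": "apply_moves", "data": {"series": [[70, 40, 1, -8, 0, 0, 0], [70, 40, 1, 0, 0, 0, 0], [70, 40, 1, 0, 0, 0, 0], [70, 40, 1, 0, 0, 0, 0], [70, 40, 1, 0, 0, 0, 0], [70, 40, 1, 0, 0, 0, 0], [70, 40, 1, 0, 0, 0, 0], [70, 40, 1, 0, 0, 0, 0]]}}

```text
time_s: 8.83
tool_pos: [0.5042, -0.0657, 0.2307]
eef_rot: [0.707, 0.707, 0.0, 0.001]
wrist_force: [1.1, 0.5, -0.4]
finger_gap: 0.796
gripper_force: 0.0
```

>>> {"op": "apply_moves", "data": {"series": [[75, 40, 1, 0, 0, 0, 0], [75, 40, 1, 0, 0, 0, 0], [75, 40, 1, 0, 0, 0, 0], [75, 40, 1, 0, 0, 0, 0], [75, 40, 1, 0, 0, 0, 0], [75, 40, 1, 0, 0, 0, 0], [75, 40, 2, 0, 0, 0, 0], [75, 40, 2, 0, 0, 0, 0]]}}

```text
time_s: 9.5
tool_pos: [0.5138, 0.2547, 0.2308]
eef_rot: [0.707, 0.708, 0.001, 0.0]
wrist_force: [1.1, -0.4, -0.2]
finger_gap: 0.855
gripper_force: 0.0
```

>>> {"op": "apply_moves", "data": {"series": [[75, 25, 3, 0, 0, 0, 0], [75, 10, 3, 0, 0, 0, 0], [75, 0, 0, 0, 0, 0, 0], [75, 0, 0, 0, 0, 0, 0]]}}

```text
time_s: 9.83
tool_pos: [0.5199, 0.287, 0.2298]
eef_rot: [0.706, 0.708, -0.0, 0.0]
wrist_force: [-0.9, -0.4, 0.3]
finger_gap: 0.856
gripper_force: 0.0
```

```bash
python3 st.py
python3 - <<'E'
from h import *
cal=arm.get_calibration("wrist");im=arm.read_camera("wrist"); cv2.imwrite("pics/w3.png",im[...,::-1])
for y,x,z in ((.2813,.5192,.163),(.1838,.5017,.136)): print(proj(cal,(x,y,z)))
h=cv2.cvtColor(im,cv2.COLOR_RGB2HSV); m=cv2.inRange(h,(105,120,60),(130,255,255)); n,l,s,c=cv2.connectedComponentsWithStats(m); i=1+s[1:,4].argmax(); print(s[i],c[i])
t=arm.read_camera("top"); cv2.imwrite("pics/t3.png",t[...,::-1])
E
```

```text
9.8333 pos [519.8555 287.0425 229.84  ] gap 75.13288210943381 gf 0.0 F [-0.9056 -0.4101  0.3194] q [ 0.4847  0.3698  1.6945 -0.0005  1.0777  0.4831]
[[-0.0018  1.     -0.0002]
 [ 1.      0.0018 -0.0006]
 [-0.0006 -0.0002 -1.    ]]
[324.7538 216.8406]
[306.9429 303.0647]
[ 297  187   55   54 2260] [323.9168 213.5491]
```

View pics/w3.png

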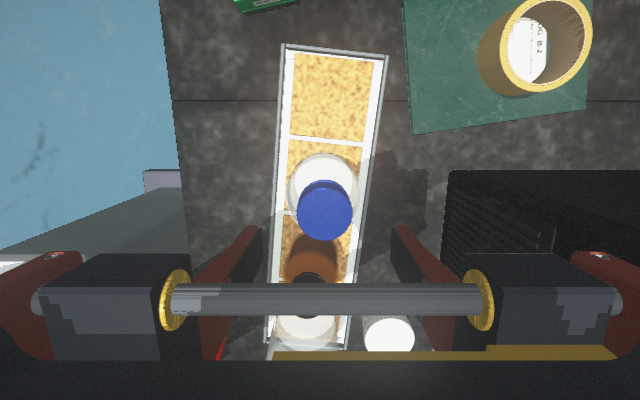

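The wrist view shows the blue cap at (324,214), against a predicted (325,217), so its y is about 0.283. The small bottle's pad is now empty.

>>> {"op": "apply_moves", "data": {"series": [[75, -4, -1, 20, 0, 0, 0], [75, 0, 0, 30, 0, 0, 0], [75, 0, 0, 25, 0, 0, 0], [75, 0, 0, 15, 0, 0, 0], [75, 0, 0, 5, 0, 0, 0], [75, 0, 0, 0, 0, 0, 0], [75, 0, 0, 0, 0, 0, 0]]}}

```text
time_s: 10.52
tool_pos: [0.5196, 0.2828, 0.1354]
eef_rot: [0.707, 0.707, 0.0, 0.0]
wrist_force: [0.4, -0.3, -0.0]
finger_gap: 0.851
gripper_force: 0.0
```

>>> {"op": "apply_moves", "data": {"series": [[0, 0, 0, 0, 0, 0, 0], [0, 0, 0, 0, 0, 0, 0], [0, 0, 0, 0, 0, 0, 0], [0, 0, 0, 0, 0, 0, 0], [0, 0, 0, 0, 0, 0, 0], [0, 0, 0, 0, 0, 0, 0], [0, 0, 0, 0, 0, 0, 0], [0, 0, 0, 0, 0, 0, 0]], "grip_force": 30}}

```text
time_s: 11.18
tool_pos: [0.5191, 0.2838, 0.1352]
eef_rot: [0.707, 0.707, 0.0, -0.0]
wrist_force: [-0.7, -0.7, 5.6]
finger_gap: 0.53
gripper_force: 27.2
```

>>> {"op": "apply_moves", "data": {"series": [[0, 0, 0, -12, 0, 0, 0], [0, 0, 0, -30, 0, 0, 0], [0, 0, 0, -40, 0, 0, 0], [0, 0, 0, -40, 0, 0, 0], [0, 0, 0, -38, 0, 0, 0], [0, 0, 0, -20, 0, 0, 0], [0, 0, 0, -8, 0, 0, 0], [0, -10, -1, 0, 0, 0, 0]]}}

```text
time_s: 11.85
tool_pos: [0.5187, 0.2747, 0.3245]
eef_rot: [0.706, 0.708, 0.002, 0.0]
wrist_force: [-0.4, -0.3, -4.7]
finger_gap: 0.522
gripper_force: 30.1
```

>>> {"op": "apply_moves", "data": {"series": [[0, -20, -1, 0, 0, 0, 0], [0, -30, -1, 0, 0, 0, 0], [0, -37.5, -1, 0, 0, 0, 0], [0, -37.5, -1, 0, 0, 0, 0], [0, -37.5, -1, 0, 0, 0, 0], [0, -37.5, -1, 0, 0, 0, 0], [0, -37.5, -1, 0, 0, 0, 0], [0, -37.5, -1, 0, 0, 0, 0]]}}

```text
time_s: 12.52
tool_pos: [0.5079, -0.0037, 0.3199]
eef_rot: [0.707, 0.708, -0.002, -0.002]
wrist_force: [-0.2, 0.6, -4.4]
finger_gap: 0.519
gripper_force: 29.8
```

>>> {"op": "apply_moves", "data": {"series": [[0, -37.5, -1, 0, 0, 0, 0], [0, -37.5, -1, 0, 0, 0, 0], [0, -37.5, -1, 0, 0, 0, 0], [0, -37.5, -1, 0, 0, 0, 0], [0, -37.5, -1, 0, 0, 0, 0], [0, -37.5, -2, 0, 0, 0, 0], [0, -30, -2, 0, 0, 0, 0], [0, -20, -2, 0, 0, 0, 0]]}}

```text
time_s: 13.18
tool_pos: [0.4972, -0.2792, 0.3195]
eef_rot: [0.707, 0.707, -0.001, -0.002]
wrist_force: [1.3, 0.6, -4.1]
finger_gap: 0.524
gripper_force: 29.8
```

>>> {"op": "apply_moves", "data": {"series": [[0, -11, 0, 0, 0, 0, 0], [0, 0, 0, 0, 0, 0, 0], [0, 0, 0, 0, 0, 0, 0]]}}

```text
time_s: 13.43
tool_pos: [0.4986, -0.2869, 0.3209]
eef_rot: [0.707, 0.707, -0.0, -0.002]
wrist_force: [-1.1, -0.4, -4.4]
finger_gap: 0.522
gripper_force: 29.8
```

>>> {"op": "apply_moves", "data": {"series": [[0, 0, 0, 15, 0, 0, 0], [0, 0, 0, 30, 0, 0, 0], [0, 0, 0, 35, 0, 0, 0], [0, 0, 0, 35, 0, 0, 0], [0, 0, 0, 30, 0, 0, 0], [0, 0, 0, 20, 0, 0, 0], [0, 0, 0, 12, 0, 0, 0], [0, 0, 0, 6, 0, 0, 0]]}}

```text
time_s: 14.1
tool_pos: [0.4989, -0.2855, 0.1378]
eef_rot: [0.706, 0.708, -0.0, -0.002]
wrist_force: [0.3, 0.5, -4.8]
finger_gap: 0.522
gripper_force: 29.8
```

>>> {"op": "apply_moves", "data": {"series": [[0, 0, 0, 3, 0, 0, 0], [0, 0, 0, 0, 0, 0, 0], [0, 0, 0, 0, 0, 0, 0]]}}

```text
time_s: 14.35
tool_pos: [0.5005, -0.2877, 0.1379]
eef_rot: [0.707, 0.708, 0.0, 0.001]
wrist_force: [0.1, 0.1, -4.5]
finger_gap: 0.522
gripper_force: 29.8
```

Another 6 mm to go.

>>> {"op": "apply_moves", "data": {"series": [[0, 0, -1, 3, 0, 0, 0], [0, 0, -0.5, 3, 0, 0, 0], [0, 0, 0, 0, 0, 0, 0], [0, 0, 0, 0, 0, 0, 0]]}}

```text
time_s: 14.68
tool_pos: [0.4991, -0.2884, 0.1322]
eef_rot: [0.707, 0.707, 0.0, 0.002]
wrist_force: [-0.9, -0.2, 5.3]
finger_gap: 0.52
gripper_force: 30.8
```

>>> {"op": "apply_moves", "data": {"series": [[75, 0, 0, 0, 0, 0, 0], [75, 0, 0, 0, 0, 0, 0], [75, 0, 0, 0, 0, 0, 0], [75, 0, 0, 0, 0, 0, 0], [75, 0, 0, -10, 0, 0, 0], [75, 0, 0, -30, 0, 0, 0], [75, 0, 0, -35, 0, 0, 0], [75, 0, 0, -25, 0, 0, 0]]}}

```text
time_s: 15.35
tool_pos: [0.4985, -0.2877, 0.2334]
eef_rot: [0.707, 0.707, 0.0, 0.001]
wrist_force: [0.8, 0.3, 0.6]
finger_gap: 0.857
gripper_force: 0.0
```

>>> {"op": "apply_moves", "data": {"series": [[70, 40, 0, 0, 0, 0, 0], [70, 40, 0, 0, 0, 0, 0], [70, 40, 0, 0, 0, 0, 0], [70, 40, 0, 0, 0, 0, 0], [70, 40, 0, 0, 0, 0, 0], [70, 40, 1, 0, 0, 0, 0], [70, 40, 1, 0, 0, 0, 0], [70, 40, 1, 0, 0, 0, 0]]}}

```text
time_s: 16.02
tool_pos: [0.5005, 0.0344, 0.2315]
eef_rot: [0.707, 0.707, 0.0, 0.0]
wrist_force: [1.3, 0.1, 0.2]
finger_gap: 0.798
gripper_force: 0.0
```

>>> {"op": "apply_moves", "data": {"series": [[75, 40, 0, 0, 0, 0, 0], [75, 40, 0, 0, 0, 0, 0], [75, 40, 0, 0, 0, 0, 0], [75, 24, 0, 0, 0, 0, 0], [75, 10, 0, 0, 0, 0, 0], [75, 0, 0, 0, 0, 0, 0], [75, 0, 0, 0, 0, 0, 0]]}}

```text
time_s: 16.6
tool_pos: [0.5004, 0.1862, 0.2308]
eef_rot: [0.706, 0.708, -0.0, 0.0]
wrist_force: [0.2, -0.3, 0.0]
finger_gap: 0.857
gripper_force: 0.0
```

```bash
python3 st.py
python3 - <<'E'
from h import *
cal=arm.get_calibration("wrist");im=arm.read_camera("wrist"); cv2.imwrite("pics/w4.png",im[...,::-1])
for y,x,z in ((.1838,.5017,.136),(.086,.4947,.176)): print(proj(cal,(x,y,z)))
E
```

```text
16.6 pos [500.4153 186.1819 230.7994] gap 75.27235886845878 gf 0.0 F [ 0.1621 -0.2661  0.036 ] q [ 0.3341  0.2801  1.8237 -0.0005  1.0382  0.3322]
[[-0.0022  1.     -0.0002]
 [ 1.      0.0022 -0.0005]
 [-0.0005 -0.0002 -1.    ]]
[327.0738 203.6173]
[318.5548 327.0241]
```

View pics/w4.png

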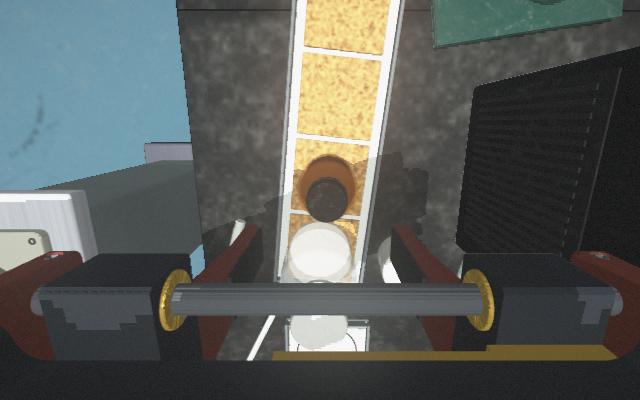

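The amber bottle's black cap is at about (327,201), against a predicted (327,204), so its y is about 0.186. The tool is already lined up.

>>> {"op": "apply_moves", "data": {"series": [[75, 0, 1.3, 20, 0, 0, 0], [75, 0, 0, 35, 0, 0, 0], [75, 0, 0, 35, 0, 0, 0], [75, 0, 0, 20, 0, 0, 0], [75, 0, 0, 8, 0, 0, 0], [75, 0, 0, 0, 0, 0, 0], [75, 0, 0, 0, 0, 0, 0]]}}

```text
time_s: 17.23
tool_pos: [0.5025, 0.1857, 0.1133]
eef_rot: [0.707, 0.707, 0.0, 0.0]
wrist_force: [-0.5, 0.0, 0.5]
finger_gap: 0.854
gripper_force: 0.0
```

>>> {"op": "apply_moves", "data": {"series": [[0, 0, 0, 0, 0, 0, 0], [0, 0, 0, 0, 0, 0, 0], [0, 0, 0, 0, 0, 0, 0], [0, 0, 0, 0, 0, 0, 0], [0, 0, 0, 0, 0, 0, 0], [0, 0, 0, 0, 0, 0, 0], [0, 0, 0, 0, 0, 0, 0], [0, 0, 0, 0, 0, 0, 0]]}}

```text
time_s: 17.9
tool_pos: [0.5016, 0.1866, 0.1129]
eef_rot: [0.707, 0.707, -0.0, -0.0]
wrist_force: [-2.0, 1.0, 5.6]
finger_gap: 0.435
gripper_force: 27.8
```

>>> {"op": "apply_moves", "data": {"series": [[0, 0, 0, -12, 0, 0, 0], [0, 0, 0, -30, 0, 0, 0], [0, 0, 0, -40, 0, 0, 0], [0, 0, 0, -40, 0, 0, 0], [0, 0, 0, -38, 0, 0, 0], [0, 0, 0, -20, 0, 0, 0], [0, 0, 0, -8, 0, 0, 0], [0, -10, 0, 0, 0, 0, 0]]}}

```text
time_s: 18.57
tool_pos: [0.5028, 0.1776, 0.3028]
eef_rot: [0.706, 0.708, 0.002, 0.001]
wrist_force: [1.4, 0.2, -4.8]
finger_gap: 0.431
gripper_force: 27.5
```

>>> {"op": "apply_moves", "data": {"series": [[0, -20, 0, 0, 0, 0, 0], [0, -30, 0, 0, 0, 0, 0], [0, -36, 0, 0, 0, 0, 0], [0, -36, 0, 0, 0, 0, 0], [0, -36, 0, 0, 0, 0, 0], [0, -36, 0, 0, 0, 0, 0], [0, -36, 0, 0, 0, 0, 0], [0, -36, 0, 0, 0, 0, 0]]}}

```text
time_s: 19.23
tool_pos: [0.5001, -0.0915, 0.2981]
eef_rot: [0.707, 0.707, -0.001, -0.002]
wrist_force: [1.1, -0.7, -3.0]
finger_gap: 0.429
gripper_force: 27.4
```

>>> {"op": "apply_moves", "data": {"series": [[0, -36, 0, 0, 0, 0, 0], [0, -30, 0, 0, 0, 0, 0], [0, -20, 0, 0, 0, 0, 0], [0, -12, 0, 0, 0, 0, 0], [0, 0, 0, 0, 0, 0, 0], [0, 0, 0, 0, 0, 0, 0]]}}

```text
time_s: 19.73
tool_pos: [0.5013, -0.1873, 0.2992]
eef_rot: [0.707, 0.707, -0.0, -0.001]
wrist_force: [-0.0, 0.3, -4.2]
finger_gap: 0.431
gripper_force: 27.5
```

>>> {"op": "apply_moves", "data": {"series": [[0, 0, 0, 15, 0, 0, 0], [0, 0, -0.5, 30, 0, 0, 0], [0, 0, 0, 35, 0, 0, 0], [0, 0, 0, 35, 0, 0, 0], [0, 0, 0, 30, 0, 0, 0], [0, 0, 0, 20, 0, 0, 0], [0, 0, 0, 12, 0, 0, 0], [0, 0, 0, 6, 0, 0, 0]]}}

```text
time_s: 20.4
tool_pos: [0.5004, -0.1852, 0.1153]
eef_rot: [0.706, 0.708, -0.001, -0.002]
wrist_force: [0.7, -0.3, -2.2]
finger_gap: 0.427
gripper_force: 27.7
```

>>> {"op": "apply_moves", "data": {"series": [[0, 0, 0, 3, 0, 0, 0], [0, 0, 0, 2, 0, 0, 0], [0, 0, 0, 0, 0, 0, 0], [0, 0, 0, 0, 0, 0, 0]]}}

```text
time_s: 20.73
tool_pos: [0.5024, -0.1875, 0.1136]
eef_rot: [0.707, 0.708, 0.0, 0.001]
wrist_force: [-0.2, 0.2, -3.0]
finger_gap: 0.427
gripper_force: 27.7
```

>>> {"op": "apply_moves", "data": {"series": [[0, 0, -1, 2, 0, 0, 0], [0, 0, -0.5, 2, 0, 0, 0], [0, 0, 0, 0.5, 0, 0, 0], [0, 0, 0, 0, 0, 0, 0]]}}

```text
time_s: 21.07
tool_pos: [0.5009, -0.1877, 0.1095]
eef_rot: [0.707, 0.707, 0.0, 0.001]
wrist_force: [-0.6, 2.0, 7.7]
finger_gap: 0.428
gripper_force: 28.7
```

>>> {"op": "apply_moves", "data": {"series": [[75, 0, 0, 0, 0, 0, 0], [75, 0, 0, 0, 0, 0, 0], [75, 0, 0, 0, 0, 0, 0], [75, 0, 0, 0, 0, 0, 0], [75, 0, 0, -10, 0, 0, 0], [75, 0, 0, -35, 0, 0, 0], [75, 0, 0, -40, 0, 0, 0], [75, 0, 0, -35, 0, 0, 0]]}}

```text
time_s: 21.73
tool_pos: [0.5001, -0.1874, 0.2304]
eef_rot: [0.707, 0.707, -0.0, -0.0]
wrist_force: [1.2, 0.1, -0.4]
finger_gap: 0.853
gripper_force: 0.0
```

>>> {"op": "apply_moves", "data": {"series": [[80, 20, 0, 0, 0, 0, 0], [80, 40, -1, 0, 0, 0, 0], [80, 40, -1, 0, 0, 0, 0], [80, 40, -1, 0, 0, 0, 0], [80, 40, -1, 0, 0, 0, 0], [80, 40, -1, 0, 0, 0, 0], [80, 36, -1, 0, 0, 0, 0], [80, 20, 0, 0, 0, 0, 0]]}}

```text
time_s: 22.4
tool_pos: [0.4936, 0.0917, 0.229]
eef_rot: [0.706, 0.708, 0.001, -0.0]
wrist_force: [0.7, -0.1, -0.5]
finger_gap: 0.914
gripper_force: 0.0
```

>>> {"op": "apply_moves", "data": {"series": [[80, 0, 0, 0, 0, 0, 0], [80, 0, 0, 0, 0, 0, 0], [80, 0, 0, 0, 0, 0, 0]]}}

```text
time_s: 22.65
tool_pos: [0.494, 0.088, 0.2285]
eef_rot: [0.707, 0.708, -0.0, 0.0]
wrist_force: [0.5, 0.1, -0.0]
finger_gap: 0.909
gripper_force: 0.0
```

```bash
python3 st.py
python3 - <<'E'
from h import *
cal=arm.get_calibration("wrist");im=arm.read_camera("wrist"); cv2.imwrite("pics/w5.png",im[...,::-1])
print(proj(cal,(.4947,.086,.176)))
E
```

```text
22.65 pos [494.0009  87.9646 228.4918] gap 79.85151090571073 gf 0.0 F [ 0.5374  0.1112 -0.0203] q [ 0.1527  0.2344  1.8929 -0.0004  1.0141  0.1516]
[[-0.0013  1.      0.0002]
 [ 1.      0.0013 -0.0003]
 [-0.0003  0.0002 -1.    ]]
[326.3998 217.9581]
```

View pics/w5.png

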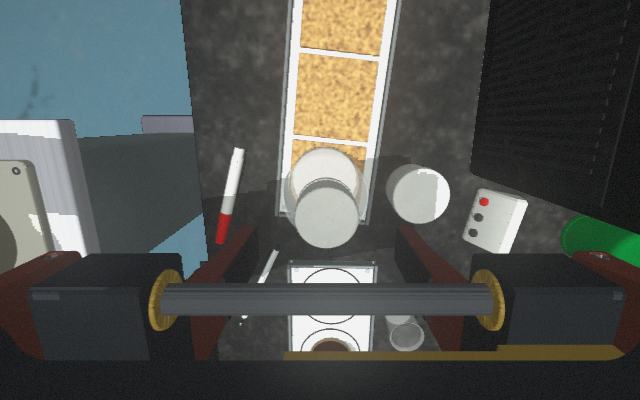

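The large cap is centred at about (327,217), against a predicted (326,218). It is lined up, so I descend.

>>> {"op": "apply_moves", "data": {"series": [[80, -1, 0.5, 20, 0, 0, 0], [80, 0, 0, 28, 0, 0, 0], [80, 0, 0, 22, 0, 0, 0], [80, 0, 0, 10, 0, 0, 0], [80, 0, 0, 3, 0, 0, 0], [80, 0, 0, 0, 0, 0, 0], [80, 0, 0, 0, 0, 0, 0]]}}

```text
time_s: 23.28
tool_pos: [0.4953, 0.0871, 0.146]
eef_rot: [0.707, 0.707, 0.0, 0.0]
wrist_force: [0.2, 0.7, 0.3]
finger_gap: 0.913
gripper_force: 0.0
```

>>> {"op": "apply_moves", "data": {"series": [[0, 0, 0, 0, 0, 0, 0], [0, 0, 0, 0, 0, 0, 0], [0, 0, 0, 0, 0, 0, 0], [0, 0, 0, 0, 0, 0, 0], [0, 0, 0, 0, 0, 0, 0], [0, 0, 0, 0, 0, 0, 0], [0, 0, 0, 0, 0, 0, 0], [0, 0, 0, 0, 0, 0, 0]]}}

```text
time_s: 23.95
tool_pos: [0.4939, 0.0875, 0.1454]
eef_rot: [0.707, 0.708, -0.0, -0.0]
wrist_force: [-3.2, -0.4, 5.2]
finger_gap: 0.58
gripper_force: 28.4
```

>>> {"op": "apply_moves", "data": {"series": [[0, 0, 0, -12, 0, 0, 0], [0, 0, 0, -25, 0, 0, 0], [0, 0, 0, -20, 0, 0, 0], [0, -5, 0, -8, 0, 0, 0], [0, -15, 1, 0, 0, 0, 0], [0, -25, 2, 0, 0, 0, 0], [0, -30, 2, 0, 0, 0, 0], [0, -30, 2, 0, 0, 0, 0]]}}

```text
time_s: 24.62
tool_pos: [0.501, -0.0185, 0.2094]
eef_rot: [0.706, 0.708, -0.0, -0.0]
wrist_force: [1.3, -0.2, -4.6]
finger_gap: 0.574
gripper_force: 26.6
```

>>> {"op": "apply_moves", "data": {"series": [[0, -30, 1, 0, 0, 0, 0], [0, -20, 0, 0, 0, 0, 0], [0, -13, 0, 0, 0, 0, 0], [0, -7, 0, 0, 0, 0, 0], [0, 0, 0, 0, 0, 0, 0], [0, 0, 0, 0, 0, 0, 0], [0, 0, 0, 0, 0, 0, 0]]}}

```text
time_s: 25.2
tool_pos: [0.5024, -0.0868, 0.2098]
eef_rot: [0.707, 0.708, -0.0, -0.0]
wrist_force: [-0.1, -0.4, -4.2]
finger_gap: 0.575
gripper_force: 26.6
```

>>> {"op": "apply_moves", "data": {"series": [[0, -1, 0, 10, 0, 0, 0], [0, 0, 0, 20, 0, 0, 0], [0, 0, 0, 18, 0, 0, 0], [0, 0, 0, 10, 0, 0, 0], [0, 0, 0, 5, 0, 0, 0], [0, 0, 0, 2, 0, 0, 0], [0, 0, 0, 0, 0, 0, 0], [0, 0, 0, 0, 0, 0, 0]]}}

```text
time_s: 25.87
tool_pos: [0.5033, -0.0885, 0.1457]
eef_rot: [0.707, 0.708, 0.0, 0.0]
wrist_force: [-1.6, -0.3, -4.1]
finger_gap: 0.576
gripper_force: 26.6
```

>>> {"op": "apply_moves", "data": {"series": [[0, 0, -0.5, 2, 0, 0, 0], [0, 0, -0.5, 1.5, 0, 0, 0], [0, 0, 0, 0.8, 0, 0, 0], [0, 0, 0, 0, 0, 0, 0]]}}

```text
time_s: 26.2
tool_pos: [0.5028, -0.0884, 0.1422]
eef_rot: [0.707, 0.707, 0.001, 0.001]
wrist_force: [-0.9, 1.7, 5.4]
finger_gap: 0.577
gripper_force: 28.6
```

Landed. I release, rise, and move back clear to the left to check.

>>> {"op": "apply_moves", "data": {"series": [[80, 0, 0, 0, 0, 0, 0], [80, 0, 0, 0, 0, 0, 0], [80, 0, 0, 0, 0, 0, 0], [80, 0, 0, 0, 0, 0, 0], [80, 0, 0, -10, 0, 0, 0], [80, 0, 0, -35, 0, 0, 0], [80, 0, 0, -40, 0, 0, 0], [80, 0, 0, -35, 0, 0, 0]]}}

```text
time_s: 26.87
tool_pos: [0.5014, -0.0885, 0.2632]
eef_rot: [0.707, 0.707, -0.0, -0.0]
wrist_force: [1.3, 0.4, -0.2]
finger_gap: 0.909
gripper_force: 0.0
```

>>> {"op": "apply_moves", "data": {"series": [[80, 20, 0, 0, 0, 0, 0], [80, 40, 0, 0, 0, 0, 0], [80, 40, 0, 0, 0, 0, 0], [80, 40, 0, 0, 0, 0, 0], [80, 40, 0, 0, 0, 0, 0], [80, 40, 0, 0, 0, 0, 0], [80, 30, 0, 0, 0, 0, 0], [80, 20, 0, 0, 0, 0, 0]]}}

```text
time_s: 27.53
tool_pos: [0.5011, 0.1844, 0.2617]
eef_rot: [0.706, 0.708, 0.0, 0.0]
wrist_force: [-0.9, 0.1, 0.5]
finger_gap: 0.909
gripper_force: 0.0
```

>>> {"op": "apply_moves", "data": {"series": [[80, 30, 0, 0, 0, 0, 0], [80, 40, 0, 0, 0, 0, 0], [80, 40, 0, 0, 0, 0, 0], [80, 20, 0, 0, 0, 0, 0], [80, 0, 0, 0, 0, 0, 0], [80, 0, 0, 0, 0, 0, 0]]}}

```text
time_s: 28.03
tool_pos: [0.5009, 0.3122, 0.2611]
eef_rot: [0.706, 0.708, -0.0, 0.0]
wrist_force: [-0.4, -0.3, 0.1]
finger_gap: 0.915
gripper_force: 0.0
```

```bash
python3 st.py
python3 - <<'E'
from h import *
cal=arm.get_calibration("top");im=arm.read_camera("top")[...,::-1]; c=cv2.resize(im[215:290,315:475],None,fx=5,fy=5,interpolation=cv2.INTER_CUBIC)
for n,x,y,H in (("large",.5024,-.088,.164),("amber",.5005,-.188,.124),("blue",.4985,-.288,.151),("small",.4967,-.388,.111)):
    u=(proj(cal,(x,y,.008+H))-[315,215]+.5)*5-.5; print(n,u)
cv2.imwrite("pics/t5.png",c)
E
```

```text
28.0333 pos [500.9096 312.1564 261.1111] gap 80.36699731486716 gf 0.0 F [-0.4354 -0.3217  0.0913] q [ 0.5373  0.3307  1.6741 -0.0004  1.1371  0.5342]
[[-0.0033  1.     -0.0001]
 [ 1.      0.0033 -0.0004]
 [-0.0004 -0.0001 -1.    ]]
large [149.8597 198.7944]
amber [335.4577 206.3718]
blue [538.6859 216.5684]
small [709.3259 223.2814]
```

View pics/t5.png

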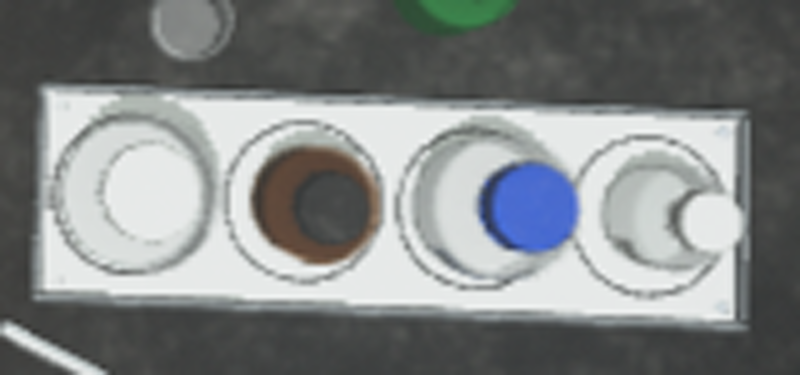

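The check picture shows the order large, amber, blue, small from left to right, all upright. The cap tops are at about (152,192), (333,206), (530,208) and (710,221) in the crop. Against the predicted points, the largest error is blue's, about 5 mm along each axis, which is within 12 mm. Handing in.

```bash
python3 -c "
from station import arm
print(arm.sign_off())"
```

```text
the job is handed in; nothing more can be done
None
```

All four bottles stand upright on the empty rack in reverse order (large, amber, blue, small from left to right), each measured within about 5 mm of its seat centre along each axis. The job was handed in at about 28 s; no verdict came back.

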